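Push the vial stoppers home, then hold the block heater's lid half open

TASK

The three amber vials in the rack are about to go into the block heater: push each of their rubber stoppers down until it is fully home, then raise the heater's lid to 45 degrees (within 5) and keep it there, so that a colleague can load the vials from the front while the lid still shades them. The lid falls shut by itself, so finish while still holding it up with the gripper, nothing else propping it. Leave the rack with its vials, the bottles and the tissue box standing where they are.

Things in the scene. Friction and masses are not known exactly. Their poses are not given: they have to be found in the camera images.
- heater: Block heater: fixed, heavy blue instrument, 280 mm deep, 200 wide, 123 high with its lid shut; left or right of the robot's middle. Origin: centre of its underside; z up; its front faces its -x, turned up to 0.25 rad from the robot's. A control panel with a dark screen slopes up from 30 mm high at the front edge to 62 mm where the lid's front face begins, 46 mm in front of the origin.
- lid (a joint): Heater's lid, opening angle in rad: 0 shut, 0.785 = 45 degrees, stops at 1.13. Hollow blue hood 196 mm wide, 184 deep, 35 high, 0.35 to 0.7 kg, hinged along its rear lower edge; the front edge rises and goes back. No stay, spring or catch: it falls shut from any angle when let go.
- lid_hinge (a point): Point on the lid's hinge line, mid-width, 88 mm above the bench, 138 mm behind the heater's origin. The hinge line runs along the heater's y. Does not move with the lid.
- lid_handle (a point): Middle of the lid's handle, a round steel bar 12 mm thick along the heater's y, 42 mm in front of the lid's front face on two stand-offs 112 mm apart. Shut: 226 mm in front of the hinge line, 18 mm above it, 106 mm above the bench, some 50 mm free below. Moves with the lid. Pinch it from above, one finger in front, one behind; it turns between the pads as the lid swings.
- rack: White plastic vial rack, loose, 80 (its x) x 117.5 (its y) x 40 mm high, 0.35 kg: an open box of 2 x 3 cells 32.5 mm wide at 37.5 mm pitch, on the other side of the robot's middle from the heater. Origin: centre of its underside. Holds three vials: in the two end cells of the row at its -x side and the middle cell of the row at its +x side.
- stopper_a (a joint): How far (m) the rubber stopper of vial a stands proud: 0 = fully home, flange flat on the vial's rim, a hard stop; starts at 4 to 8 mm. It slides straight down under a steady push of 5 to 6 N and stays where it is left.
- stopper_a_top (a point): Centre of the top face of vial a's stopper (row at the rack's -x side, +y end). Grey flange, 20 mm across, 4 mm thick, on an amber glass vial 30 mm across and 58 mm tall. The top face is 67 mm above the bench when the stopper is home, 71 to 75 mm at the start. z up along the vial.
- stopper_b (a joint): How far (m) the rubber stopper of vial b stands proud: 0 = fully home, flange flat on the vial's rim, a hard stop; starts at 4 to 8 mm. It slides straight down under a steady push of 5 to 6 N and stays where it is left.
- stopper_b_top (a point): Centre of the top face of vial b's stopper (row at the rack's +x side, middle). Grey flange, 20 mm across, 4 mm thick, on an amber glass vial 30 mm across and 58 mm tall. The top face is 67 mm above the bench when the stopper is home, 71 to 75 mm at the start. z up along the vial.
- stopper_c (a joint): How far (m) the rubber stopper of vial c stands proud: 0 = fully home, flange flat on the vial's rim, a hard stop; starts at 4 to 8 mm. It slides straight down under a steady push of 5 to 6 N and stays where it is left.
- stopper_c_top (a point): Centre of the top face of vial c's stopper (row at the rack's -x side, -y end). Grey flange, 20 mm across, 4 mm thick, on an amber glass vial 30 mm across and 58 mm tall. The top face is 67 mm above the bench when the stopper is home, 71 to 75 mm at the start. z up along the vial.
- bottle: Bystander: clear glass bottle with an orange cap, 70 mm across, 140 mm tall, loose. Origin: centre of its underside.
- wash: Bystander: white plastic bottle, 68 mm across, 150 mm tall, loose. Origin: centre of its underside.
- tissues: Bystander: paper tissue box, 115 x 115 x 85 mm, loose. Origin: centre of its underside.
Things that resemble listed ones, but are neither listed nor needed, are in the scene too. Leave any blue or turquoise look-alike of the rack alone.

How it is judged:
On the way:
1. all three stoppers pushed fully home, the lid still shut (value of joint each of stopper_a, stopper_b, stopper_c below 0.0015 m and value of joint lid below 0.1 rad), for 0.2 s.
At the end, for the whole second after the job is handed in: Through the last second all three stoppers are home (proud less than 1.5 mm) in vials standing upright in the rack, and the lid stands still at 45 degrees, within 6, held by the fingers alone, with nothing else propping it (value of joint each of stopper_a, stopper_b, stopper_c below 0.0015 m and value of joint lid between 0.68 and 0.89 rad and velocity of joint lid between -0.05 and 0.05 rad/s and contact force between the fingers and lid above 0.8 N and contact force between lid and rack below 0.1 N and contact force between lid and bottle below 0.1 N and contact force between lid and wash below 0.1 N and contact force between lid and tissues below 0.1 N and height (world z) of each of stopper_a_top, stopper_b_top, stopper_c_top below 0.075 m and angle between each of stopper_a_top, stopper_b_top, stopper_c_top's own z axis and vertical below 0.2 rad and horizontal distance between each of stopper_a_top, stopper_b_top, stopper_c_top and rack below 0.055 m); the arm keeps its last pose, push and grip.
It fails at once if the rack is shoved more than 30 mm (distance of rack from where it was at the start of the episode above 0.03 m).
It fails at once if the glass bottle is moved more than 30 mm or knocked over (distance of bottle from where it was at the start of the episode above 0.03 m or angle between bottle's own z axis and vertical above 0.5 rad).
It fails at once if the white bottle is moved more than 30 mm or knocked over (distance of wash from where it was at the start of the episode above 0.03 m or angle between wash's own z axis and vertical above 0.5 rad).
It fails at once if the tissue box is moved more than 30 mm or knocked over (distance of tissues from where it was at the start of the episode above 0.03 m or angle between tissues's own z axis and vertical above 0.5 rad).
It also fails if it takes over 54 s, if anything falls off the work surface, if the arm or the gripper's body presses on something with over 40 N, if the wrist force passes 120 N, or if a joint passes its speed limit or range.

ROBOT

A 6-joint arm with a two-finger parallel gripper is mounted at the origin on the work surface. World frame = base frame: x ahead of the robot, y to its left, z up, the work surface at z = 0. Lengths are in m, angles in rad, forces in N, time in s.
With the tool pointing down it reaches from about 0.375 to 0.975 m from the base axis. Payload 3.8 kg.
Tool frame: the origin (TCP) lies on the centre line of the jaws, within the pads' length; the fingertips stand robot.tip_reach ahead of it and the grasp point (between the pads) lies 11 mm behind it (robot.tip_reach is the distance from the TCP to the fingertips, in m); z points along the fingers, y is the line along which they close (so a half turn about z gives the same grasp; the last joint's range is limited). The gripper opens to 88 mm and grips with 3 to 60 N. Pads are 18 mm wide; open, the fingers measure 123 mm over their backs; the gripper's body (75 mm by 187 mm) begins 45 mm behind the grasp point.
Start: joints at [1.241, 0.264, 1.604, -0, 1.274, -0.037], TCP at [0.195, 0.646, 0.247] pointing down, gripper open.
Joint ranges: [-2.63, 2.63], [-0.94, 2.18], [0.31, 2.57], [-1.31, 4.45], [0, 2.66], [-2.55, 2.55]. Speed limits (rad/s): [2.57, 2.57, 3.14, 3.14, 3.14, 3.14].

INTERFACE

Orientations are given as a unit quaternion [x, y, z, w].
In Python, from cell import robot gives the robot as it stands. The module is installed in compiled form; this text tells all that it offers.
- The arm moves only by the tool step_arm, never from a script. Its argument "motion" is a list of rows, each a list of 5 numbers: the opening, from 0 (shut) to 1 (fully open), then the shift along the tool's x, y, z as a fraction of full scale, then the turn about the tool's z as a fraction of full scale. In form: [[fingers, dx, dy, dz, spin], ...]. A call has 1 to 8 rows; each row shifts and turns the commanded pose from where the row before left it, along the tool's axes as they then stand; what a row does not reach is not made up. Full scale, the value 1, is 50 cm for a shift and 6 degrees for a turn. A row lasts 1/8 s, in which the tool goes at most 62.5 mm and 10.7 degrees, less where a joint would pass 70% of its speed; a pose out of reach is approached as far as the arm can. A call with a number of a shift or a turn outside -1 to 1 is refused whole. A call with a gripper value outside its range is refused whole. The fingers move at their own pace and stop on an object; "grip_force" is the grip in N (left out, the last holds). Time passes only in rows, so rows that do not move let the fingers close. It gives the time, the measured TCP pose, the force, the opening and the grip force at its end, in the units of the state.
- robot.sense(): the state, without advancing time (a new reading comes with each control period).
- robot.get_image(name): name is "scene" or "side" or "wrist"; returns the picture (384x512x3 uint8, red, green, blue); there is no depth.
- robot.camera_model(name): a dict with "K" (3x3 intrinsics, pixels), "cam_to_world" (4x4, takes a point from camera to world coordinates). Camera axes: x right, y down, z forward; pixel columns grow to the right and rows downward; lengths in m; the calibration is good to about 2 mm. The wrist camera is an equidistant fisheye: a pixel r from the principal point sees the ray r / f radians off the axis. A picture is of the moment at which its call begins: read the wrist's pose just before it. camera_model takes no time and is no camera call; for the wrist camera it gives the pose at the moment of the call.
- robot.job_done(): hands the job in; it is judged then, once.
The state is a dict: "time": time; "joint_positions": joint angles; "joint_vel": joint speeds; "tau": joint torques, N m; "eef_pos": TCP position; "tool_rot": TCP orientation; "ft_force": force on the tool from outside, world axes, zero at the start; "moment": the same for the moment, N m; "width": finger opening in m; "finger_force": force on a finger pad.
Only numpy, scipy, OpenCV 4.12 (cv2) and the standard library are available. Lean on these libraries where they do the work, as an engineer would, in place of code of your own. Each camera call takes 0.05 s, during which the arm holds its last target. There are 200 camera calls.

## Working session

There is one attempt and no reset: what is moved stays moved. The work goes in short steps, Python scripts to look and compute and a tool call to move; the robot and the scene stay as the last step left them, time stands still between calls to the robot, and variables do not carry over. Pictures are saved under pics/ and viewed, at most 10 in all, crops included, and the job is handed in when it is done.

Besides the shell and the picture viewer there is one more tool, called after ">>>" by a JSON object that holds its "fn" and its "kwargs". step_arm: Moves the arm, as the interface text tells. Its arguments: {"type":"object","properties":{"motion":{"type":"array","items":{"type":"array","items":{"type":"number","minimum":-1,"maximum":1}}},"grip_force":{"type":"number"}},"required":["motion"]}

```bash
mkdir -p pics
python3 - <<'E'
from cell import robot
import cv2,numpy as np
s=robot.sense(); print(s, robot.tip_reach)
a=[robot.get_image(n) for n in("scene","side")]
for n,i in zip(("scene","side"),a):
    cv2.imwrite(f"pics/{n}0.png",i[:,:,::-1]); c=robot.camera_model(n); print(n,c["K"].tolist(),np.round(c["cam_to_world"],4).tolist())
s0=cv2.resize(a[0],(800,600),interpolation=cv2.INTER_CUBIC);cv2.imwrite("pics/scene0b.png",s0[:,:,::-1])
s0=cv2.resize(a[1],(800,600),interpolation=cv2.INTER_CUBIC);cv2.imwrite("pics/side0b.png",s0[:,:,::-1])
E
```

```text
{'time': 0.0, 'joint_positions': array([ 1.24112005e+00,  2.64726923e-01,  1.60535402e+00, -4.90076817e-05,
        1.27365903e+00, -3.68921303e-02]), 'joint_vel': array([-0.00029557, -0.00018385, -0.00201267,  0.00028144,  0.00077103,
        0.00081627]), 'tau': array([-8.03040675e-04, -5.02106559e+01, -3.56879640e+01,  7.27228448e-02,
        2.93554575e-02, -1.54077484e-04]), 'eef_pos': array([0.19461132, 0.64563377, 0.24541642]), 'tool_rot': array([ 1.45862546e-01,  9.89304283e-01, -1.05994709e-03, -1.72655256e-04]), 'ft_force': array([-0.62449796,  0.05380963, -0.51077004]), 'moment': array([-0.01235653,  0.0351911 , -0.01919293]), 'finger_force': 0.0, 'width': 0.08794853953020138} 0.008
scene [[402.35519899026536, 0.0, 258.82861455859785], [0.0, 402.35519899026536, 183.9788305521061], [0.0, 0.0, 1.0]] [[0.6727, 0.4647, -0.5758, 1.2544], [0.7396, -0.4013, 0.5403, -0.6424], [0.02, -0.7893, -0.6136, 0.8126], [0.0, 0.0, 0.0, 1.0]]
side [[351.21222606095665, 0.0, 256.72010806710097], [0.0, 351.21222606095665, 195.67287455900487], [0.0, 0.0, 1.0]] [[-0.9401, -0.2012, 0.2753, 0.2805], [-0.3409, 0.5781, -0.7413, 0.779], [-0.01, -0.7908, -0.6121, 0.7516], [0.0, 0.0, 0.0, 1.0]]
```

View pics/scene0b.png

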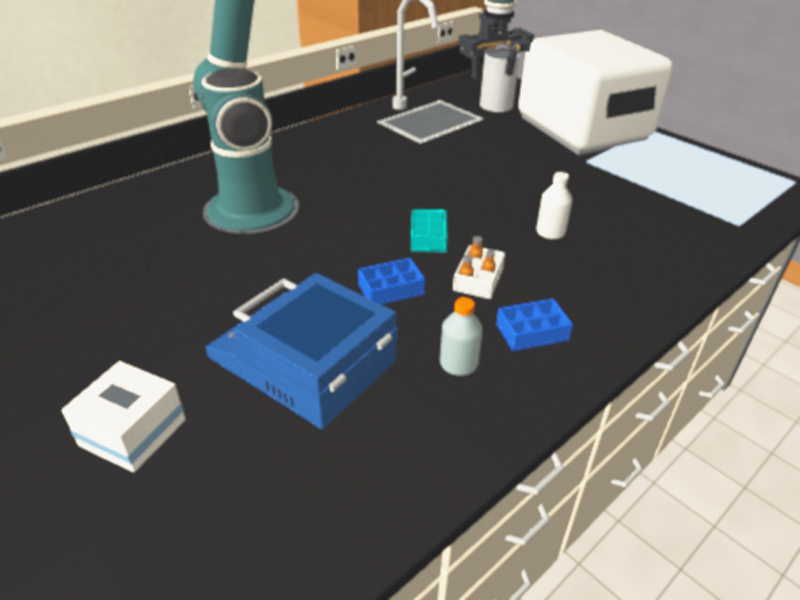

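View pics/side0b.png

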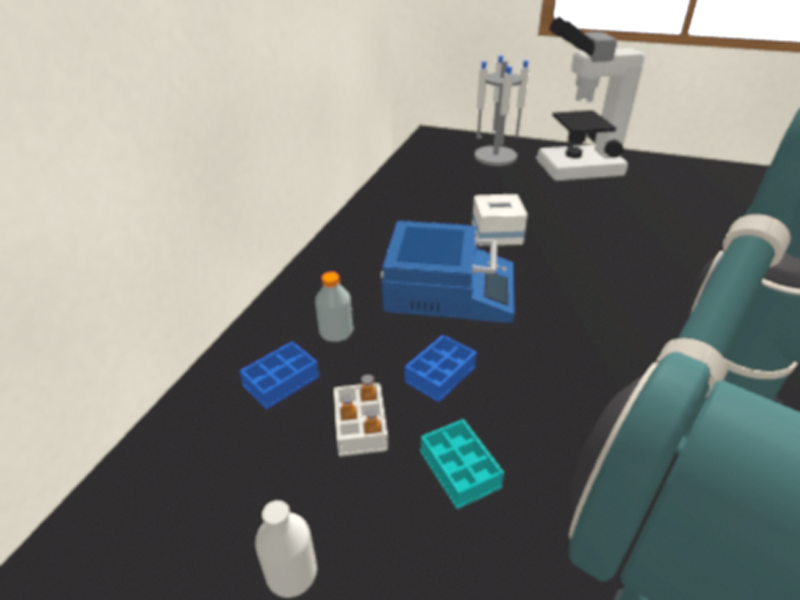

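The scene picture shows the white rack with three amber vials at (478,270), and the side picture shows it at (360,418). The blue racks at (390,280) and (534,323) and the turquoise one at (429,230) are look-alikes without vials. The white one fits because it is the only one holding vials. The heater's handle is at scene (265,300) and side (490,257). I'll check both in an enlarged crop.

Run:
```python
import cv2,numpy as np
a=cv2.imread("pics/scene0.png");b=cv2.imread("pics/side0.png")
def c(i,u,v): return cv2.resize(i[v:v+60,u:u+80],(400,300),interpolation=cv2.INTER_CUBIC)
o=np.vstack([np.hstack([c(a,266,142),c(b,190,235)]),np.hstack([c(a,138,160),c(b,280,140)])])
cv2.imwrite("pics/crop1.png",o)
```

```text
(no output)
```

View pics/crop1.png

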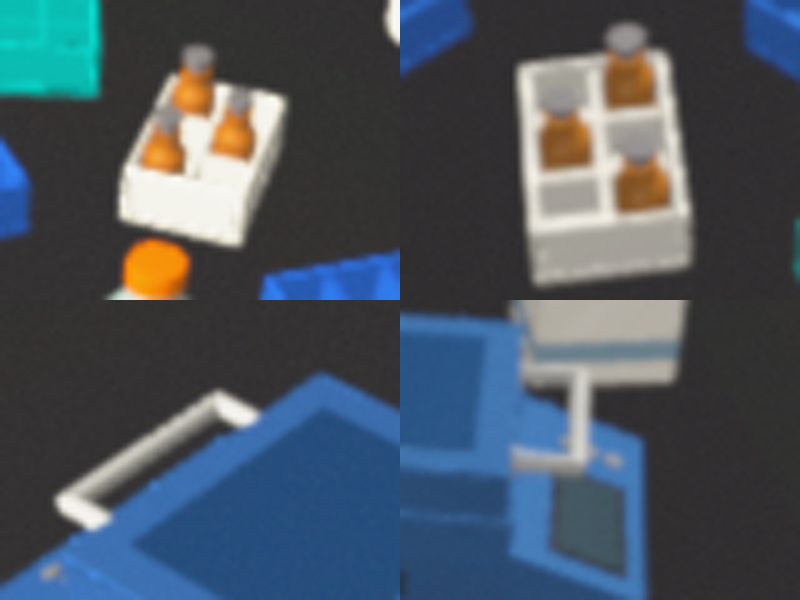

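The crop confirms it. The stopper tops are at scene a(198,53), b(240,97), c(168,115) and side a(637,128), b(563,92), c(627,35). The handle corners are at scene (65,500) and (218,396), side (580,375) and (580,462). Next I'll triangulate them.

```bash
cat > h.py <<'E'
import numpy as np
from cell import robot
def ray(n,p):
    c=robot.camera_model(n);T=np.array(c["cam_to_world"])
    d=T[:3,:3]@np.linalg.inv(c["K"])@np.array([*p,1.]);return T[:3,3],d/np.linalg.norm(d)
def tri(rays):
    A=0;b=0
    for o,d in rays:
        P=np.eye(3)-np.outer(d,d);A=A+P;b=b+P@o
    x=np.linalg.solve(A,b);return x,[round(1e3*np.linalg.norm((np.eye(3)-np.outer(d,d))@(x-o)),1) for o,d in rays]
E
python3 - <<'E'
from h import *
def f(p,ou,ov): return ((p[0]%400)/5+ou,(p[1]%300)/5+ov)
R={'a':((198,51),(637,126)),'b':((240,95),(563,90)),'c':((168,113),(627,33))}
H={'h-':((65,500),(580,375)),'h+':((218,396),(580,462))}
for k,(p,q) in R.items():
    print(k,tri([ray("scene",f(p,266,142)),ray("side",f(q,190,235))]))
r={}
for k,(p,q) in H.items():
    r[k]=tri([ray("scene",f(p,138,160)),ray("side",f(q,280,140))]);print(k,r[k])
d=r['h+'][0]-r['h-'][0];print((r['h+'][0]+r['h-'][0])/2,np.linalg.norm(d),"yaw",np.arctan2(-d[0],d[1]))
for k,(p,q,zs) in {'bottle':((460,360),(335,328),0.02),'capb':((465,306),(331,279),.14),'wash':((553,225),(288,570),.02),'washtop':((561,178),(277,512),.15)}.items():
    print(k,tri([ray("scene",np.array(p)*.64),ray("side",np.array(q)*.64)]))
E
```

```text
a (array([0.53959758, 0.23408671, 0.08049522]), [np.float64(2.4), np.float64(2.4)])
b (array([0.5876557 , 0.22102778, 0.07625825]), [np.float64(3.3), np.float64(3.3)])
c (array([0.57159428, 0.1713057 , 0.07617583]), [np.float64(2.5), np.float64(2.5)])
h- (array([ 0.4535933 , -0.28880879,  0.10706717]), [np.float64(0.6), np.float64(0.6)])
h+ (array([ 0.43034628, -0.17646714,  0.10932626]), [np.float64(1.9), np.float64(1.9)])
[ 0.44196979 -0.23263796  0.10819671] 0.11474395181354713 yaw 0.20405141439989077
bottle (array([ 0.72251496, -0.00279905,  0.00748986]), [np.float64(2.2), np.float64(2.2)])
capb (array([ 0.72017862, -0.00260135,  0.13380141]), [np.float64(2.9), np.float64(2.9)])
wash (array([0.55831608, 0.48887903, 0.01671346]), [np.float64(2.0), np.float64(2.0)])
washtop (array([0.55895281, 0.48148472, 0.14465454]), [np.float64(2.9), np.float64(2.9)])
```

>>> {"fn": "step_arm", "kwargs": {"motion": [[0, -0.1, -0.06, 0, 0], [0, -0.1, -0.06, 0, 0], [0, -0.1, -0.06, 0, 0], [0, -0.1, -0.06, 0, 0], [0, -0.1, -0.06, 0, 0], [0, -0.1, -0.06, 0, 0], [0, -0.1, -0.06, 0, 0], [0, -0.1, -0.06, 0, 0]], "grip_force": 20}}

```text
time: 1.1
eef_pos: [0.5093, 0.2993, 0.2463]
tool_rot: [0.146, 0.989, -0.0, -0.0]
ft_force: [0.9, -0.2, -0.2]
width: 0.0105
finger_force: 0.0
```

>>> {"fn": "step_arm", "kwargs": {"motion": [[0, -0.1, -0.07, 0, 0], [0, -0.05, -0.07, 0, 0], [0, 0, 0, 0, 0], [0, 0, 0, 0, 0]]}}

```text
time: 1.6
eef_pos: [0.5597, 0.2126, 0.2463]
tool_rot: [0.146, 0.989, 0.0, -0.0]
ft_force: [-0.6, 0.6, 0.9]
width: 0.0003
finger_force: 0.0
```

Run:
```python
from cell import robot
import cv2,numpy as np
print(robot.sense()); c=robot.camera_model("wrist");i=robot.get_image("wrist");cv2.imwrite("pics/w1.png",i[:,:,::-1])
np.savez("w1.npz",K=c["K"],T=c["cam_to_world"]);print(c)
cv2.imwrite("pics/w1b.png",cv2.resize(i,(800,600),interpolation=cv2.INTER_CUBIC)[:,:,::-1])
```

```text
{'time': 1.6, 'joint_positions': array([ 3.20976455e-01,  1.21641818e-01,  1.77291329e+00,  7.08149652e-04,
        1.24780387e+00, -9.56622914e-01]), 'joint_vel': array([ 0.02522358, -0.00194616, -0.00224551, -0.00183198, -0.00073711,
       -0.00089535]), 'tau': array([-9.39941481e-01, -4.20158923e+01, -3.53807545e+01, -4.53751255e-02,
        7.06818514e-02, -5.14222644e-03]), 'eef_pos': array([0.55973285, 0.21257159, 0.24628911]), 'tool_rot': array([ 1.46185236e-01,  9.89257104e-01,  1.26986950e-04, -4.93353730e-04]), 'ft_force': array([-0.55641376,  0.60943087,  0.94450984]), 'moment': array([0.00183283, 0.03826133, 0.00036132]), 'finger_force': 0.0, 'width': 0.00033453529808234305}
{'K': array([[297.31863964,   0.        , 259.64542901],
       [  0.        , 297.31863964, 190.42405484],
       [  0.        ,   0.        ,   1.        ]]), 'cam_to_world': array([[ 2.90094188e-01,  9.11867860e-01,  2.90417574e-01,
         4.82966432e-01],
       [ 9.56997591e-01, -2.76101006e-01, -8.90159812e-02,
         2.36050003e-01],
       [-9.86227754e-04,  3.03751938e-01, -9.52750643e-01,
         3.84551623e-01],
       [ 0.00000000e+00,  0.00000000e+00,  0.00000000e+00,
         1.00000000e+00]])}
```

View pics/w1b.png

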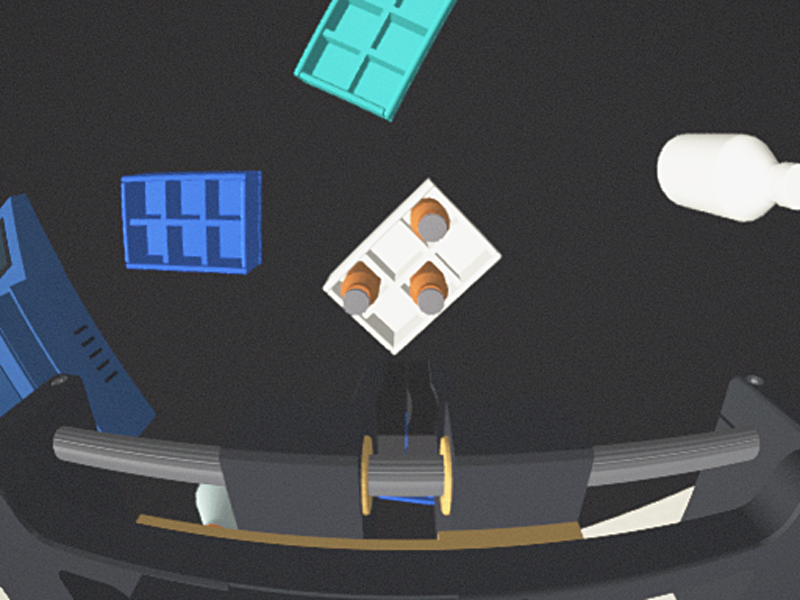

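Wrist view: the grey stoppers are at a(433,227), b(430,301) and c(355,301), and the fingers are shut. I'll combine these with the earlier rays.

```bash
cat >> h.py <<'E'
def wray(f,p):
    z=np.load(f);K,T=z["K"],z["T"];v=np.array([(p[0]-K[0,2])/K[0,0],(p[1]-K[1,2])/K[1,1]]);r=np.linalg.norm(v)
    d=T[:3,:3]@np.array([*(np.sin(r)*v/r),np.cos(r)]);return T[:3,3],d
E
python3 - <<'E'
from h import *
def f(p,ou,ov): return ((p[0]%400)/5+ou,(p[1]%300)/5+ov)
R={'a':((198,51),(637,126),(433,227)),'b':((240,95),(563,90),(430,301)),'c':((168,113),(627,33),(355,301))}
P={}
for k,(p,q,w) in R.items():
    W=wray("w1.npz",np.array(w)*.64)
    x,e=tri([ray("scene",f(p,266,142)),ray("side",f(q,190,235)),W]); 
    t=(.073-W[0][2])/W[1][2]; P[k]=W[0]+t*W[1]; print(k,x.round(4),e,"wrist@.073",P[k].round(4))
print([np.linalg.norm(P[i]-P[j]).round(4) for i,j in("ac","ab","bc")])
s=robot.sense();X=np.array([-.957,.2893]);Y=np.array([.2893,.957])
for k in P: d=P[k][:2]-s["eef_pos"][:2]; print(k,(d@X).round(4),(d@Y).round(4),"frac",(d@X/.5).round(3),(d@Y/.5).round(3))
E
```

```text
a [0.537  0.237  0.0802] [np.float64(3.5), np.float64(3.7), np.float64(3.5)] wrist@.073 [0.5353 0.2392 0.073 ]
b [0.5863 0.2221 0.0758] [np.float64(3.8), np.float64(3.2), np.float64(1.8)] wrist@.073 [0.5854 0.2226 0.073 ]
c [0.5706 0.172  0.0758] [np.float64(2.9), np.float64(2.4), np.float64(1.4)] wrist@.073 [0.57   0.1718 0.073 ]
[np.float64(0.0758), np.float64(0.0527), np.float64(0.0531)]
a 0.0307 0.0179 frac 0.061 0.036
b -0.0219 0.0166 frac -0.044 0.033
c -0.0219 -0.0365 frac -0.044 -0.073
```

>>> {"fn": "step_arm", "kwargs": {"motion": [[0, 0.061, 0.036, 0, 0], [0, 0, 0, 0.1, 0], [0, 0, 0, 0.1, 0], [0, 0, 0, 0.08, 0], [0, 0, 0, 0.026, 0], [0, 0, 0, 0, 0]]}}

```text
time: 2.4
eef_pos: [0.5355, 0.2392, 0.0934]
tool_rot: [0.145, 0.989, -0.0, -0.001]
ft_force: [0.8, -0.4, 0.0]
width: 0.0002
finger_force: 0.0
```

>>> {"fn": "step_arm", "kwargs": {"motion": [[0, 0, 0, 0.01, 0], [0, 0, 0, 0.008, 0], [0, 0, 0, 0.006, 0], [0, 0, 0, 0.006, 0], [0, 0, 0, 0, 0]]}}

```text
time: 3.02
eef_pos: [0.5368, 0.2386, 0.0794]
tool_rot: [0.146, 0.989, 0.0, 0.001]
ft_force: [0.7, 0.1, 4.1]
width: 0.0002
finger_force: 2.0
```

>>> {"fn": "step_arm", "kwargs": {"motion": [[0, 0, 0, 0.006, 0], [0, 0, 0, 0.004, 0], [0, 0, 0, 0, 0]]}}

```text
time: 3.4
eef_pos: [0.5371, 0.2387, 0.0753]
tool_rot: [0.146, 0.989, 0.0, 0.001]
ft_force: [-1.5, -1.0, 10.2]
width: -0.0001
finger_force: 5.2
```

>>> {"fn": "step_arm", "kwargs": {"motion": [[0, 0, 0, 0.003, 0], [0, 0, 0, 0, 0]]}}

```text
time: 3.65
eef_pos: [0.5378, 0.239, 0.0754]
tool_rot: [0.146, 0.989, 0.001, 0.001]
ft_force: [-4.3, -2.2, 17.3]
width: 0.0003
finger_force: 8.7
```

>>> {"fn": "step_arm", "kwargs": {"motion": [[0, 0, 0, 0.003, 0], [0, 0, 0, 0, 0]]}}

```text
time: 3.9
eef_pos: [0.5385, 0.2393, 0.0754]
tool_rot: [0.146, 0.989, 0.001, 0.002]
ft_force: [-6.0, -2.2, 24.1]
width: 0.0005
finger_force: 12.1
```

>>> {"fn": "step_arm", "kwargs": {"motion": [[0, 0, 0, -0.06, 0], [0, -0.105, -0.003, 0, 0], [0, 0, 0, 0, 0], [0, 0, 0, 0.03, 0], [0, 0, 0, 0.006, 0], [0, 0, 0, 0.006, 0], [0, 0, 0, 0.006, 0], [0, 0, 0, 0, 0]]}}

```text
time: 4.9
eef_pos: [0.5851, 0.222, 0.0765]
tool_rot: [0.146, 0.989, -0.0, -0.0]
ft_force: [-1.1, -0.1, 3.0]
width: 0.0008
finger_force: 1.3
```

>>> {"fn": "step_arm", "kwargs": {"motion": [[0, 0, 0, 0.004, 0], [0, 0, 0, 0.004, 0], [0, 0, 0, 0, 0]]}}

```text
time: 5.28
eef_pos: [0.5867, 0.2223, 0.0757]
tool_rot: [0.146, 0.989, 0.0, 0.001]
ft_force: [-5.1, -1.8, 16.5]
width: 0.0006
finger_force: 8.4
```

>>> {"fn": "step_arm", "kwargs": {"motion": [[0, 0, 0, 0.003, 0], [0, 0, 0, 0, 0]]}}

```text
time: 5.52
eef_pos: [0.5869, 0.2224, 0.0756]
tool_rot: [0.146, 0.989, 0.001, 0.001]
ft_force: [-6.7, -4.1, 24.3]
width: 0.0006
finger_force: 11.9
```

>>> {"fn": "step_arm", "kwargs": {"motion": [[0, 0, 0, -0.06, 0], [0, 0, -0.106, 0, 0], [0, 0, 0, 0, 0], [0, 0, 0, 0.03, 0], [0, 0, 0, 0.006, 0], [0, 0, 0, 0.006, 0], [0, 0, 0, 0.006, 0], [0, 0, 0, 0, 0]]}}

```text
time: 6.52
eef_pos: [0.5706, 0.1716, 0.0769]
tool_rot: [0.145, 0.989, -0.0, -0.0]
ft_force: [-1.4, -0.5, 2.6]
width: 0.0006
finger_force: 1.0
```

>>> {"fn": "step_arm", "kwargs": {"motion": [[0, 0, 0, 0.004, 0], [0, 0, 0, 0.004, 0], [0, 0, 0, 0, 0]]}}

```text
time: 6.9
eef_pos: [0.5719, 0.1717, 0.0756]
tool_rot: [0.146, 0.989, 0.001, 0.001]
ft_force: [-3.8, -0.1, 14.1]
width: 0.0005
finger_force: 6.9
```

>>> {"fn": "step_arm", "kwargs": {"motion": [[0, 0, 0, 0.003, 0], [0, 0, 0, 0, 0]]}}

```text
time: 7.15
eef_pos: [0.5728, 0.1719, 0.0756]
tool_rot: [0.146, 0.989, 0.001, 0.002]
ft_force: [-5.2, -1.5, 20.3]
width: 0.0001
finger_force: 10.2
```

>>> {"fn": "step_arm", "kwargs": {"motion": [[0, 0, 0, -0.08, 0], [0, 0, 0, -0.1, 1], [0, 0, 0, -0.1, 1], [0, 0, 0, -0.07, 1], [0, 0, 0, 0, 1], [0, 0, 0, 0, 1], [0, 0, 0, 0, 1], [0, 0, 0, 0, 1]]}}

```text
time: 8.15
eef_pos: [0.5704, 0.1712, 0.2458]
tool_rot: [0.492, 0.871, -0.0, -0.0]
ft_force: [-0.2, -0.5, 0.1]
width: -0.0001
finger_force: 0.0
```

>>> {"fn": "step_arm", "kwargs": {"motion": [[0.4, 0, 0, 0, 1], [0.4, 0, 0, 0, 1], [0.4, 0, 0, 0, 1], [0.4, 0, 0, 0, 0.25], [0.4, 0, 0, 0, 0]]}}

```text
time: 8.78
eef_pos: [0.5705, 0.1711, 0.2462]
tool_rot: [0.631, 0.776, -0.0, -0.0]
ft_force: [-0.4, -0.2, 0.1]
width: 0.0353
finger_force: 0.0
```

Run:
```python
from cell import robot
from scipy.spatial.transform import Rotation as R
import numpy as np
s=robot.sense();M=R.from_quat(s["tool_rot"]).as_matrix();print(M.round(3),s["width"],s["joint_positions"].round(2))
print(M.T@(np.array([.442,-.233,.235])-s["eef_pos"])/.5)
```

```text
[[-0.205  0.979 -0.001]
 [ 0.979  0.205 -0.   ]
 [ 0.    -0.001 -1.   ]] 0.03534363869310481 [0.25 0.12 1.78 0.   1.25 0.04]
[-0.73859672 -0.4168858   0.02264592]
```

>>> {"fn": "step_arm", "kwargs": {"motion": [[0.4, -0.092, -0.052, 0, 0], [0.4, -0.092, -0.052, 0, 0], [0.4, -0.092, -0.052, 0, 0], [0.4, -0.092, -0.052, 0, 0], [0.4, -0.092, -0.052, 0, 0], [0.4, -0.092, -0.052, 0, 0], [0.4, -0.092, -0.052, 0, 0], [0.4, -0.092, -0.052, 0, 0]]}}

```text
time: 9.78
eef_pos: [0.4411, -0.233, 0.2469]
tool_rot: [0.631, 0.776, 0.0, 0.0]
ft_force: [-0.5, 0.2, 0.0]
width: 0.0352
finger_force: 0.0
```

>>> {"fn": "step_arm", "kwargs": {"motion": [[0.4, 0, 0, 0, 0], [0.4, 0, 0, 0, 0]]}}

```text
time: 10.02
eef_pos: [0.4418, -0.2313, 0.2466]
tool_rot: [0.631, 0.776, 0.0, -0.0]
ft_force: [0.4, 0.4, 0.5]
width: 0.0352
finger_force: 0.0
```

Run:
```python
from cell import robot
import cv2,numpy as np
print(robot.sense()["eef_pos"]); c=robot.camera_model("wrist");i=robot.get_image("wrist")
np.savez("w2.npz",K=c["K"],T=c["cam_to_world"])
cv2.imwrite("pics/w2b.png",cv2.resize(i,(800,600),interpolation=cv2.INTER_CUBIC)[:,:,::-1])
```

```text
[ 0.44175163 -0.23128354  0.24660164]
```

View pics/w2b.png

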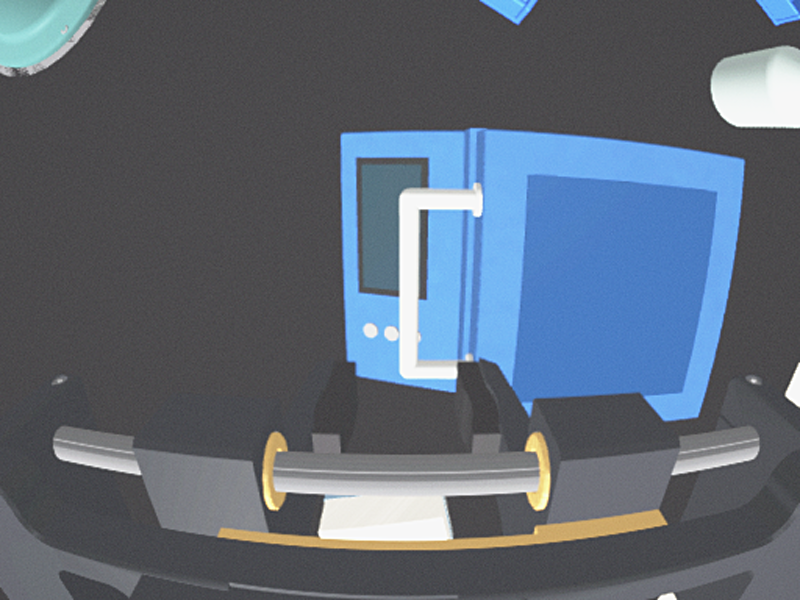

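Wrist view: the handle bar runs from (408,198) to (408,368), parallel to the pads and centred between the fingers. Next I'll compute the offset.

Run:
```python
from h import *
from scipy.spatial.transform import Rotation as R
P=[]
for p in((408,198),(408,369)):
    o,d=wray("w2.npz",np.array(p)*.64);P.append(o+d*(.107-o[2])/d[2])
m=(P[0]+P[1])/2;e=P[0]-P[1];print(P,np.linalg.norm(e),"yaw",np.arctan2(-e[0],e[1]))
# height by triangulation with first views
def f(p,ou,ov): return ((p[0]%400)/5+ou,(p[1]%300)/5+ov)
for sc,sd,w in (((218,396),(580,462),(408,198)),((65,500),(580,375),(408,369))):
    print(tri([ray("scene",f(sc,138,160)),ray("side",f(sd,280,140)),wray("w2.npz",np.array(w)*.64)]))
s=robot.sense();M=R.from_quat(s["tool_rot"]).as_matrix();m[2]=.095
print(m,M.T@(m-s["eef_pos"])/.5)
```

```text
[array([ 0.43118135, -0.17911024,  0.107     ]), array([ 0.45401345, -0.28902714,  0.107     ])] 0.11226320962822606 yaw 0.20480890812034802
(array([ 0.43084296, -0.17766818,  0.10934743]), [np.float64(2.3), np.float64(1.8), np.float64(1.3)])
(array([ 0.45377699, -0.28888809,  0.10713942]), [np.float64(0.6), np.float64(0.7), np.float64(0.2)])
[ 0.4425974  -0.23406869  0.095     ] [-6.92204339e-03 -1.58515446e-04  3.03152403e-01]
```

>>> {"fn": "step_arm", "kwargs": {"motion": [[0.4, -0.007, 0, 0.1, 0], [0.4, 0, 0, 0.1, 0], [0.4, 0, 0, 0.06, 0], [0.4, 0, 0, 0.043, 0], [0.4, 0, 0, 0, 0]]}}

```text
time: 10.7
eef_pos: [0.4415, -0.2326, 0.0933]
tool_rot: [0.63, 0.776, -0.0, -0.002]
ft_force: [0.3, -0.1, -0.6]
width: 0.0352
finger_force: 0.0
```

>>> {"fn": "step_arm", "kwargs": {"motion": [[0, 0, 0, 0, 0], [0, 0, 0, 0, 0], [0, 0, 0, 0, 0], [0, 0, 0, 0, 0]], "grip_force": 25}}

```text
time: 11.2
eef_pos: [0.4443, -0.2352, 0.0966]
tool_rot: [0.631, 0.775, 0.001, 0.002]
ft_force: [3.8, 3.2, 1.0]
width: 0.0107
finger_force: 25.0
```

Run:
```python
import numpy as np
# handle path relative to shut: back (tool +y), up (tool -z), in fractions of 0.5 m
r=np.hypot(.226,.018);a0=np.arctan2(.018,.226);p=None
for k in range(0,17):
    t=np.radians(45)*k/16;q=np.array([.226-r*np.cos(a0+t),r*np.sin(a0+t)-.018])/.5
    if p is not None:print(k,(q-p).round(4),q.round(3))
    p=q
```

```text
1 [0.0023 0.0221] [0.002 0.022]
2 [0.0034 0.022 ] [0.006 0.044]
3 [0.0045 0.0218] [0.01  0.066]
4 [0.0055 0.0216] [0.016 0.087]
5 [0.0066 0.0213] [0.022 0.109]
6 [0.0076 0.0209] [0.03 0.13]
7 [0.0086 0.0205] [0.039 0.15 ]
8 [0.0096 0.0201] [0.048 0.17 ]
9 [0.0106 0.0196] [0.059 0.19 ]
10 [0.0116 0.019 ] [0.07  0.209]
11 [0.0125 0.0184] [0.083 0.227]
12 [0.0134 0.0178] [0.096 0.245]
13 [0.0142 0.0171] [0.11  0.262]
14 [0.015  0.0164] [0.125 0.279]
15 [0.0158 0.0156] [0.141 0.294]
16 [0.0166 0.0148] [0.158 0.309]
```

>>> {"fn": "step_arm", "kwargs": {"motion": [[0, 0, 0.002, -0.022, 0], [0, 0, 0.003, -0.022, 0], [0, 0, 0.005, -0.022, 0], [0, 0, 0.006, -0.021, 0], [0, 0, 0.006, -0.021, 0], [0, 0, 0.008, -0.021, 0]]}}

```text
time: 11.95
eef_pos: [0.4588, -0.2321, 0.1603]
tool_rot: [0.631, 0.775, 0.001, 0.002]
ft_force: [8.0, -0.6, -6.4]
width: 0.0104
finger_force: 25.7
```

>>> {"fn": "step_arm", "kwargs": {"motion": [[0, 0, 0.009, -0.021, 0], [0, 0, 0.009, -0.02, 0], [0, 0, 0, 0, 0]]}}

```text
time: 12.32
eef_pos: [0.4683, -0.2302, 0.1811]
tool_rot: [0.631, 0.776, 0.001, 0.002]
ft_force: [8.3, 0.9, -7.3]
width: 0.0109
finger_force: 25.5
```

>>> {"fn": "step_arm", "kwargs": {"motion": [[0, 0, 0.012, -0.02, 0], [0, 0, 0.013, -0.019, 0], [0, 0, 0.014, -0.018, 0], [0, 0, 0.014, -0.018, 0], [0, 0, 0.015, -0.017, 0], [0, 0, 0.015, -0.016, 0], [0, 0, 0.016, -0.016, 0], [0, 0, 0.016, -0.015, 0]]}}

```text
time: 13.32
eef_pos: [0.5232, -0.2189, 0.2489]
tool_rot: [0.631, 0.776, -0.0, 0.001]
ft_force: [9.6, -4.6, -13.3]
width: 0.0102
finger_force: 25.7
```

>>> {"fn": "step_arm", "kwargs": {"motion": [[0, 0, 0, 0, 0], [0, 0, 0, 0, 0], [0, 0, 0, 0, 0]]}}

```text
time: 13.7
eef_pos: [0.523, -0.219, 0.2486]
tool_rot: [0.631, 0.776, -0.0, 0.001]
ft_force: [7.3, -3.9, -10.2]
width: 0.0097
finger_force: 25.5
```

Run:
```python
from h import *
import cv2
s=robot.sense();print(s["eef_pos"],s["ft_force"],s["width"],s["finger_force"])
x=np.array([np.cos(.2045),np.sin(.2045)]);h0=np.array([.4426,-.2341])
hd=.226-(s["eef_pos"][:2]-h0)@x; z=s["eef_pos"][2]+.011-.088
print("back/z",hd,z,"angle by z",np.degrees(np.arcsin(z/.2267))-4.55,"by atan",np.degrees(np.arctan2(z,hd))-4.55,np.hypot(hd,z))
a=robot.get_image("scene");b=robot.get_image("side");
def c(i,u,v): return cv2.resize(i[v:v+200,u:u+133],(400,600),interpolation=cv2.INTER_CUBIC)
cv2.imwrite("pics/fin.png",np.hstack([c(a,130,110),c(b,215,100)])[:,:,::-1])
```

```text
[ 0.52302737 -0.21897959  0.24863921] [  7.29513311  -3.92614779 -10.18529448] 0.009676799957020588 25.48402637243271
back/z 0.14417790473920683 0.17163920858477763 angle by z 44.66099753417901 by atan 45.419550975356785 0.2241590643685787
```

View pics/fin.png

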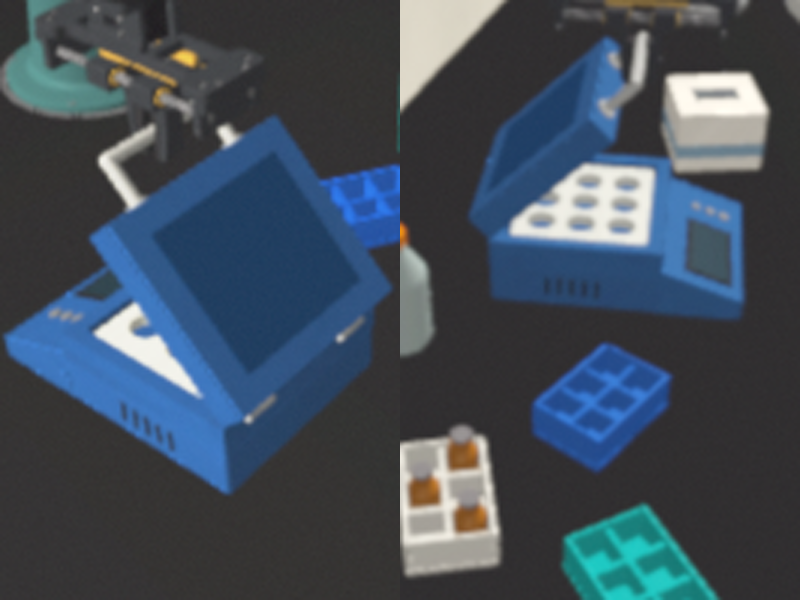

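The final picture shows the lid standing at about 45 degrees with the handle in the fingers, and all three vials in the rack with their stoppers seated. I'll check that the hold is steady before handing in.

>>> {"fn": "step_arm", "kwargs": {"motion": [[0, 0, 0, 0, 0], [0, 0, 0, 0, 0], [0, 0, 0, 0, 0], [0, 0, 0, 0, 0], [0, 0, 0, 0, 0], [0, 0, 0, 0, 0], [0, 0, 0, 0, 0], [0, 0, 0, 0, 0]]}}

```text
time: 14.8
eef_pos: [0.523, -0.219, 0.2486]
tool_rot: [0.631, 0.776, -0.0, 0.001]
ft_force: [6.7, -4.0, -10.0]
width: 0.01
finger_force: 25.5
```

Run:
```python
from h import *
import cv2
s=robot.sense();print(s["eef_pos"],s["ft_force"],s["width"],s["finger_force"])
a0=cv2.imread("pics/fin.png");a=robot.get_image("scene");b=robot.get_image("side")
def c(i,u,v): return cv2.resize(i[v:v+200,u:u+133],(400,600),interpolation=cv2.INTER_CUBIC)
n=np.hstack([c(a,130,110),c(b,215,100)])[:,:,::-1]
d=cv2.absdiff(a0,np.ascontiguousarray(n));print(d.max(),d.mean())
# lid front-top corner at side crop (610,40),(605,120): sizes of local shift
for (u,v,w,h),o in (((90,110,200,150),a0),((500,40,130,100),a0)):
    print(cv2.phaseCorrelate(np.float32(cv2.cvtColor(o,6)[v:v+h,u:u+w]),np.float32(cv2.cvtColor(np.ascontiguousarray(n),6)[v:v+h,u:u+w])))
```

```text
[ 0.52296482 -0.21900025  0.24858632] [  6.7405246   -4.00768416 -10.02128177] 0.010035995755870579 25.488299131393433
45 0.7852909722222222
((0.021878509339600782, 0.04292093238001371), 0.8404656595865886)
((0.6047336331322697, -0.07101137987780248), 0.8246512535942926)
```

Run:
```python
from h import *
x,e=tri([ray("scene",(105/3+130,160/3+110)),ray("side",((645-400)/3.008+215,35/3+100))]);print(x,e)
z=x[2]-.088;hd=.226-(x[:2]-np.array([.4426,-.2341]))@[np.cos(.2045),np.sin(.2045)]
print(np.degrees(np.arctan2(z,hd))-4.55,np.degrees(np.arcsin(z/.2267))-4.55)
x,e=tri([ray("side",((636-400)/3.008+215,85/3+100)),ray("scene",(105/3+130,160/3+110))]);print(x,e)
```

```text
[ 0.53146923 -0.27335634  0.26340246] [np.float64(2.7), np.float64(2.7)]
45.493249482117754 46.139180714502565
[ 0.51689201 -0.24993351  0.23064611] [np.float64(17.1), np.float64(17.1)]
```

The independent check from the camera views gives about 45.5 degrees, and the hold is steady.

```bash
python3 -c "
from cell import robot
print(robot.job_done())"
```

```text
the job is handed in; nothing more can be done
None
```

I pushed all three stoppers down to their hard stops with the lid still shut, then raised the lid to about 45 degrees and handed the job in with only the gripper holding it; no verdict came back.

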